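Timed light check of a sample tube

TASK

Start the bench timer by pressing its red plunger all the way down to its stop, then draw the purple-capped tube straight up out of the blue rack, tip it onto its side so it lies roughly level, and bring it over the middle of the white light panel, about 20 cm above the worktop, for checking its wall. Finish while still holding the tube there, steady, raised and on its side: do not put it down or let go. Leave the other two tubes and everything else where they stand.

Things in the scene. Friction and masses are not known exactly. Their poses are not given: they have to be found in the camera images.
- timer: bench timer: white box 100 x 90 mm, 45 mm high, fixed to the worktop, blank dark display on its -x side. Origin at the centre of its underside, z up
- plunger_top (a point): centre of the top of the timer's red mushroom plunger head, 40 mm in diameter, flat top 28 mm in diameter, 80 mm above the worktop when up; it moves with the plunger
- plunger (a joint): travel of the spring plunger in m, straight down: 0 is up, 0.012 is the stop (fully pressed). About 1.5 N starts it, about 5 N brings it to the stop; it springs back when let go
- rack: blue tube rack, fixed: block 60 x 210 mm, 50 mm high, with three upright round wells 70 mm apart in a row along its own y axis, each 32 mm wide and 42 mm deep (well floor 8 mm above the worktop). Origin at the centre of its underside
- tube: the tube to check: clear plastic, purple cap, a plain cylinder 30 mm in diameter all the way (cap flush with the wall) and 105 mm long, 35 to 70 g, even weight so it balances at mid-length. Origin at the centre of its bottom end, z axis along the tube towards the cap. It starts upright in any one of the three wells with its bottom 8 mm and its top 113 mm above the worktop
- tube_mid (a point): mid-length point on the purple-capped tube's axis, 52.5 mm from its bottom
- tube_blue: same size of tube with a blue cap, upright in another well; leave alone. Origin at its bottom end
- tube_orange: same size of tube with an orange cap, upright in another well; leave alone. Origin at its bottom end
- panel: light panel: white sheet in a grey frame, 150 (x) by 190 (y) mm, 12 mm thick, fixed flat on the worktop. Origin at the centre of its underside
- panel_mid (a point): centre of the light panel's top face, 12 mm above the worktop
- jar: amber jar with a white lid, 60 mm in diameter, 80 mm tall; leave alone. Origin at the centre of its underside
- syringe: empty clear syringe without needle lying on the worktop, about 140 mm long, 24 mm high; leave alone. Origin under its barrel
- tray: empty steel tray 100 x 150 x 35 mm; leave alone. Origin at the centre of its underside
- beaker: clear beaker 70 mm wide, 85 mm tall; leave alone. Origin at the centre of its underside
Not all that is in view belongs to the job. Leave any green or turquoise look-alike of the tube alone.

How it is judged:
By the outcome, as a careful person would: the job done as asked, in the order asked, and still so for the second after the job is handed in, while the arm keeps its last pose, push and grip.
It also fails if it takes over 61 s, if anything falls off the work surface, if the arm or the gripper's body presses on something with over 40 N, if the wrist force passes 120 N, or if a joint passes its speed limit or range.

ROBOT

A 6-joint arm with a two-finger parallel gripper is mounted at the origin on the work surface. World frame = base frame: x ahead of the robot, y to its left, z up, the work surface at z = 0. Lengths are in m, angles in rad, forces in N, time in s.
With the tool pointing down it reaches from about 0.375 to 0.975 m from the base axis. Payload 3.8 kg.
Tool frame: the origin (TCP) lies midway between the tips of the shut fingers; the grasp point (between the pads) lies 19 mm behind it; x points along the fingers, y is the direction in which the jaws open and shut, and the axes are right-handed (so a half turn about x gives the same grasp; the last joint's range is limited). The gripper opens to 88 mm and grips with 3 to 60 N. Pads are 18 mm wide; open, the fingers measure 123 mm over their backs; the gripper's body (75 mm by 187 mm) begins 45 mm behind the grasp point.
Start: joints at [-1.339, 0.264, 1.604, -0, 1.274, -0.037], TCP at [0.179, -0.651, 0.239] pointing down, gripper open.
Joint ranges: [-2.63, 2.63], [-0.94, 2.18], [0.31, 2.57], [-1.31, 4.45], [0, 2.66], [-2.55, 2.55]. Speed limits (rad/s): [2.57, 2.57, 3.14, 3.14, 3.14, 3.14].

INTERFACE

Orientations are given as a rotation vector (axis times angle).
In Python, from cell import manip, inverse_kinematics, cams, order gives the robot as it stands. Calls block until the motion is done:
- manip.move_pose(position, orientation): joint-space move of the TCP to a pose.
- manip.move_linear(position, rate=0.15, rot=None): straight line of the TCP; rot=None keeps the orientation; rate is the mean speed in m/s.
- manip.set_joints(angles): joint-space move.
- manip.set_gripper(opening, force=None): finger opening in m; force is the grip in N (None keeps the last); returns when the fingers have stopped.
- manip.dwell(seconds).
- inverse_kinematics(position, orientation): joint angles nearest the present ones, or None.
- manip.state(): the state.
- cams.capture(name): name is "side" or "top" or "wrist"; returns a dict with "image" (480x640x3 uint8, blue, green, red), "z_map" (480x640 float32, m along the optical axis (not along the pixel's ray), 0 where there is no reading), "intrinsics" (3x3 intrinsics, pixels), "k1" (the pictures are not rectified: a ray, as slopes to the right and down, at radius r is drawn at 1 + k1 r^2 times it, then the intrinsics apply), "position" and "orientation" of the camera in the world; the wrist camera has in their place "T_tool_cam" (4x4, takes a point from camera to tool coordinates, whose origin is the TCP and whose axes are the tool frame's). Camera axes: x right, y down, z forward; pixel columns grow to the right and rows downward; lengths in m; the calibration is good to about 2 mm. A picture is of the moment at which its call begins: read the wrist's pose just before it.
A pose or a line that the arm cannot do raises manip.IKError and nothing moves.
- order.close_job(): hands the job in, once; it reports no verdict.
The state is a dict: "clock": time; "joint_pos": joint angles; "joint_velocities": joint speeds; "tau": joint torques, N m; "tool_pos": TCP position; "tcp_rot": TCP orientation; "contact_force": force on the tool from outside, world axes, zero at the start; "moment": the same for the moment, N m; "gripper_width": finger opening in m.
Only numpy, scipy, OpenCV 4.12 (cv2) and the standard library are available. Lean on these libraries where they do the work, as an engineer would, in place of code of your own. Each camera call takes 0.05 s, during which the arm holds its last target.

## Working session

There is one attempt and no reset: what is moved stays moved. The work goes in short steps, each a Python script; the robot and the scene stay as the last script left them, time stands still between calls to the robot, and variables do not carry over. Pictures are saved under pics/ and viewed, and the job is handed in when it is done.

```bash
ls; mkdir -p pics
python3 - <<'E'
from cell import manip,cams
import cv2,numpy as np
s=manip.state();print(s['clock'],s['tool_pos'],s['tcp_rot'],s['gripper_width'])
for n in ['top','side']:
    c=cams.capture(n);cv2.imwrite(f'pics/{n}1.png',c['image']);np.savez(f'{n}1.npz',**{k:np.array(v) for k,v in c.items()})
    print(n,c['intrinsics'],c['k1'],c['position'],c['orientation'])
E
```

```text
pics
0.0 [ 0.1790899  -0.65009004  0.23742727] [ 2.07843617  0.28335485 -2.07895199] 0.08818418983350433
top [[560.39879765   0.         315.36083523]
 [  0.         560.39879765 232.02297129]
 [  0.           0.           1.        ]] -0.1758849216841175 [ 0.49057085 -0.03320148  1.06556652] [-2.12751602  2.15985552 -0.09801964]
side [[607.73467025   0.         322.230436  ]
 [  0.         607.73467025 245.47076747]
 [  0.           0.           1.        ]] -0.07910095981867006 [ 0.48214378 -0.77951358  0.86422549] [-2.35158542  0.16973122 -0.0946894 ]
```

View pics/top1.png

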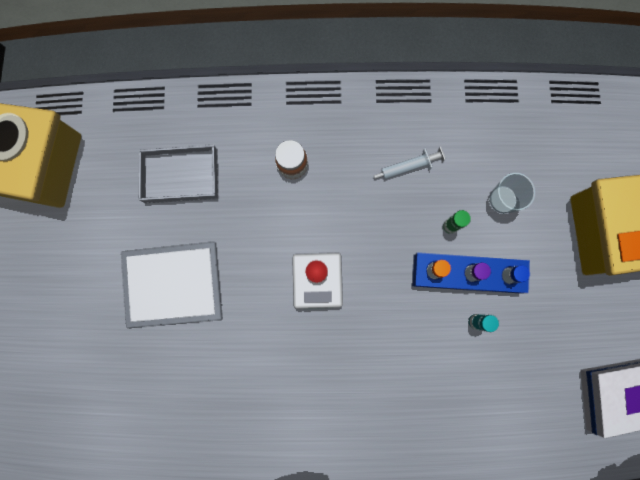

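View pics/side1.png

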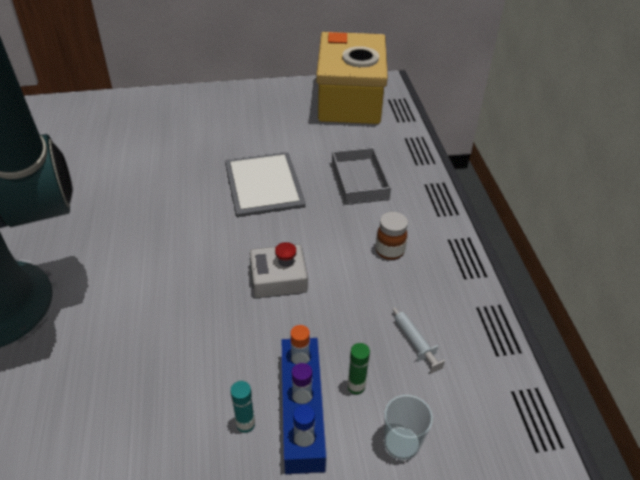

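Top view: purple cap at about (482,271), between orange (441,269) and blue (519,274). The red plunger is at (316,271) and the panel spans (122..220, 243..327). I'll enlarge those areas to read them more closely.

```bash
cat > h.py <<'E'
import numpy as np,cv2
from scipy.spatial.transform import Rotation as R
def load(n): return dict(np.load(n))
def ray(c,u,v):
    K=c['intrinsics'];k1=float(c['k1'])
    d=np.array([k1,0,0,0],float)
    p=cv2.undistortPoints(np.array([[[u,v]]],float),K,d)[0,0]
    return np.array([p[0],p[1],1.])
def atz(c,u,v,z):
    r=R.from_rotvec(c['orientation']).apply(ray(c,u,v));return c['position']+r*(z-c['position'][2])/r[2]
def dep(c,u,v):
    return c['position']+R.from_rotvec(c['orientation']).apply(ray(c,u,v)*c['z_map'][int(v),int(u)])
E
python3 - <<'E'
import cv2
i=cv2.imread('pics/top1.png')
a=cv2.resize(i[240:310,400:540],None,fx=5.7,fy=5.7,interpolation=cv2.INTER_CUBIC)
b=cv2.resize(i[235:335,110:230],None,fx=3,fy=3,interpolation=cv2.INTER_CUBIC);c=cv2.resize(i[245:315,285:350],None,fx=4.2857,fy=4.2857,interpolation=cv2.INTER_CUBIC)
print(a.shape,b.shape,c.shape)
cv2.imwrite('pics/cA.png',a);cv2.imwrite('pics/cB.png',cv2.hconcat([b,c[:300]]))
E
```

```text
(399, 798, 3) (300, 360, 3) (300, 279, 3)
```

View pics/cA.png

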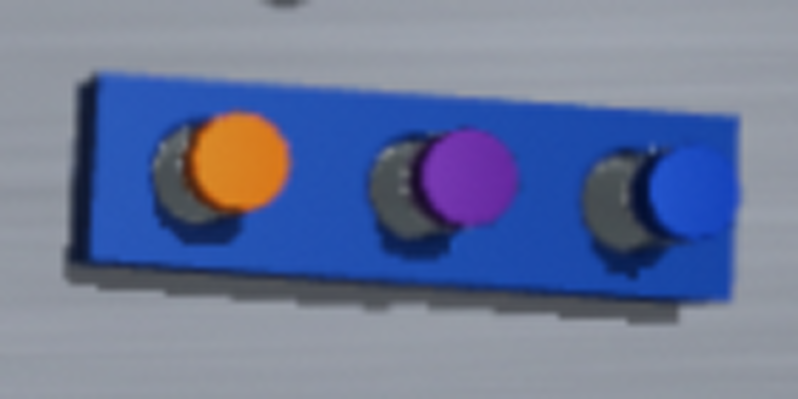

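View pics/cB.png

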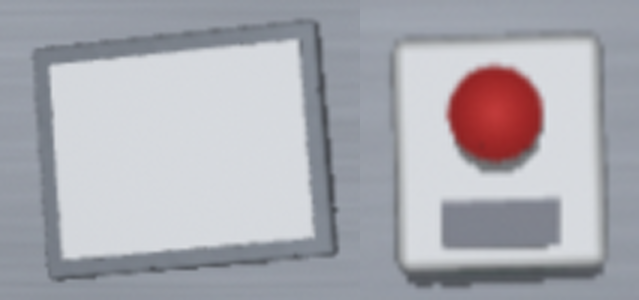

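```bash
python3 - <<'E'
from h import *
np.set_printoptions(precision=4,suppress=True)
t=load('top1.npz');s=load('side1.npz')
for n,u,v,z in [('or',441.7,268,.113),('pu',481.7,270.8,.113),('bl',521,273.3,.113),('pl',316.3,271,.078)]:
    print(n,atz(t,u,v,z),dep(t,u,v))
P=[atz(t,110+x/3-.33,235+y/3-.33,.012) for x,y in [(34,50),(316,20),(336,252),(52,278)]]
print(np.mean(P,0),np.array(P))
print(dep(s,301,372),dep(s,285,250))
im=s['image'];hsv=cv2.cvtColor(im,cv2.COLOR_BGR2HSV)
for nm,lo,hi in [('pu',(125,80,40),(155,255,255)),('red',(170,150,60),(180,255,255))]:
    for cc,nn in ((t,'top'),(s,'side')):
        hs=cv2.cvtColor(cc['image'],cv2.COLOR_BGR2HSV);m=cv2.inRange(hs,lo,hi)
        n,l,st,ce=cv2.connectedComponentsWithStats(m)
        for i in range(1,n):
            if st[i,4]>60: print(nm,nn,st[i],ce[i])
E
python3 - <<'E'
import cv2
i=cv2.imread('pics/side1.png')
cv2.imwrite('pics/cC.png',cv2.resize(i[230:480,225:375],None,fx=2.4*1,fy=2.4,interpolation=cv2.INTER_CUBIC))
E
```

```text
or [ 0.5424 -0.2191  0.113 ] [ 0.5426 -0.2196  0.1102]
pu [ 0.5362 -0.2884  0.113 ] [ 0.5361 -0.2881  0.1142]
bl [ 0.5302 -0.3578  0.113 ] [ 0.5302 -0.358   0.1126]
pl [ 0.5429 -0.0042  0.078 ] [ 0.5428 -0.0043  0.0813]
[0.5236 0.2778 0.012 ] [[0.5888 0.3786 0.012 ]
 [0.6056 0.1909 0.012 ]
 [0.4586 0.1776 0.012 ]
 [0.4415 0.364  0.012 ]]
[ 0.5388 -0.2923  0.1151] [ 0.5457 -0.0084  0.0802]
pu top [472 263  19  17 262] [480.8053 270.9695]
pu top [625 386  15  29 379] [632.4037 399.5145]
pu side [292 363  20  24 397] [301.5013 374.1965]
```

View pics/cC.png

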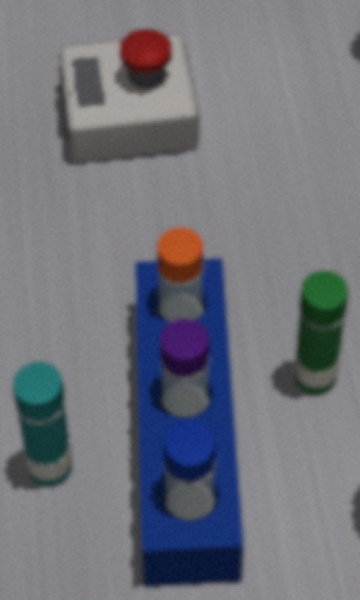

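Side view agrees: purple is the middle tube, and the timer and its plunger match the top view to within a few mm. Next I'll plan the poses with IK only, without moving.

```bash
cat >> h.py <<'E'
def rot(x,y):
    x=np.array(x,float);x/=np.linalg.norm(x);y=np.array(y,float);y-=x*(x@y);y/=np.linalg.norm(y)
    return R.from_matrix(np.column_stack([x,y,np.cross(x,y)])).as_rotvec()
RX=np.array([0.9961,-0.0876,0])
E
python3 - <<'E'
from h import *
from cell import manip,inverse_kinematics as ik
np.set_printoptions(precision=3,suppress=True)
s=manip.state();print(R.from_rotvec(s['tcp_rot']).as_matrix(),s['joint_pos'])
D=[0,0,-1]
for sg in (1,-1):
    for p in ([.543,-.004,.15],[.536,-.288,.18],[.536,-.288,.063],[.536,-.288,.25]):
        print(sg,p,ik(p,rot(D,sg*RX)))
for a in range(0,360,15):
    x=[np.cos(np.radians(a)),np.sin(np.radians(a)),0]
    h=[-x[1],x[0],0]
    for nm,y in (('h',h),('-h',-np.array(h)),('v',[0,0,1]),('-v',[0,0,-1])):
        q=ik([.5236,.2778,.20],rot(x,y))
        if q is not None: print(a,nm,np.array(q))
E
```

```text
[[-0.     0.266 -0.964]
 [ 0.002 -0.964 -0.266]
 [-1.    -0.002 -0.   ]] [-1.339  0.265  1.605  0.     1.274 -0.037]
1 [0.543, -0.004, 0.15] [-0.053  0.089  1.979  0.     1.073  0.034]
1 [0.536, -0.288, 0.18] [-0.534  0.182  1.814  0.     1.145 -0.446]
1 [0.536, -0.288, 0.063] [-0.534  0.304  1.902  0.     0.936 -0.446]
1 [0.536, -0.288, 0.25] [-0.534  0.132  1.739  0.     1.27  -0.446]
-1 [0.543, -0.004, 0.15] None
-1 [0.536, -0.288, 0.18] None
-1 [0.536, -0.288, 0.063] None
-1 [0.536, -0.288, 0.25] None
0 h [0.913 0.314 2.513 4.078 1.38  1.319]
0 -h [ 0.913  0.314  2.513  4.078  1.38  -1.823]
0 -v [ 0.913  0.314  2.513  4.078  1.38  -0.252]
60 h [-0.118  0.335  2.472  1.956  1.441  1.88 ]
60 -h [-0.118  0.335  2.472  1.956  1.441 -1.262]
60 -v [-0.118  0.335  2.472  1.956  1.441  0.309]
75 h [-0.173  0.424  2.302  1.652  1.535  1.985]
75 -h [-0.173  0.424  2.302  1.652  1.535 -1.157]
75 -v [-0.173  0.424  2.302  1.652  1.535  0.414]
90 h [-0.166  0.519  2.117  1.425  1.651  2.07 ]
90 -h [-0.166  0.519  2.117  1.425  1.651 -1.072]
90 -v [-0.166  0.519  2.117  1.425  1.651  0.499]
10
[... 1861 characters left out ...]
70 -h [ 0.837  0.871  1.438 -0.93   2.153 -2.206]
270 v [ 0.837  0.871  1.438 -0.93   2.153  2.506]
270 -v [ 0.837  0.871  1.438 -0.93   2.153 -0.635]
285 h [ 0.915  0.782  1.608 -1.061  1.998  0.933]
285 -h [ 0.915  0.782  1.608 -1.061  1.998 -2.209]
285 v [ 0.915  0.782  1.608 -1.061  1.998  2.504]
285 -v [ 0.915  0.782  1.608 -1.061  1.998 -0.638]
300 h [ 0.981  0.688  1.791 -1.201  1.846  0.96 ]
300 -h [ 0.981  0.688  1.791 -1.201  1.846 -2.182]
300 v [ 0.981  0.688  1.791 -1.201  1.846  2.531]
300 -v [ 0.981  0.688  1.791 -1.201  1.846 -0.611]
345 h [1.021 0.398 2.351 4.445 1.462 1.193]
345 -h [ 1.021  0.398  2.351  4.445  1.462 -1.949]
345 -v [ 1.021  0.398  2.351  4.445  1.462 -0.378]
```

Run:
```python
from h import *
from cell import manip,cams
np.set_printoptions(precision=4,suppress=True)
rv=rot([0,0,-1],RX)
manip.set_gripper(0.0)
manip.move_pose([.5435,-.005,.2],rv)
s=manip.state();print(s['clock'],s['tool_pos'],s['contact_force'],s['gripper_width'])
c=cams.capture('wrist');cv2.imwrite('pics/w1.png',c['image'])
manip.move_linear([.5435,-.005,.084],rate=.12)
s=manip.state();print(s['clock'],s['tool_pos'],s['contact_force'])
```

```text
4.025 [ 0.5437 -0.0058  0.2001] [-1.1042  0.1902  0.6689] 0.000224197373601657
5.1917 [ 0.5443 -0.005   0.0849] [-0.5786  0.0726  0.615 ]
```

View pics/w1.png

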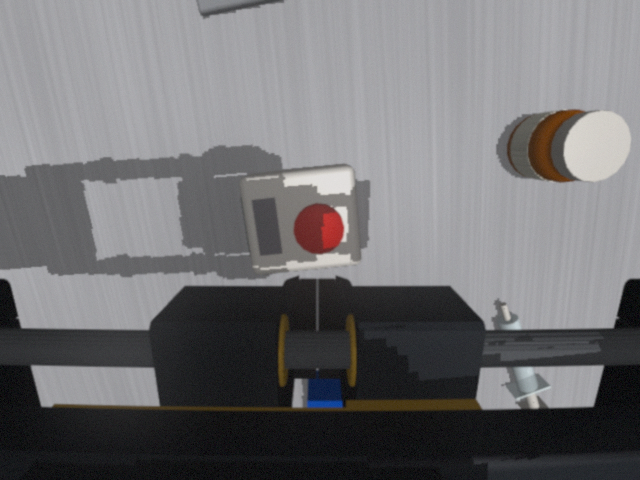

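Wrist view: the plunger is at (319,228), in line with the finger seam at x≈318, so the press is centred. Next I press down in small steps, watching the force.

Run:
```python
from h import *
from cell import manip,cams
np.set_printoptions(precision=4,suppress=True)
p=[.5435,-.005]
f0=manip.state()['contact_force'][2]
for z in [.080,.076,.072,.070,.069,.068,.067,.066,.065,.064,.063]:
    manip.move_linear([*p,z],rate=.04); manip.dwell(.1)
    s=manip.state();f=s['contact_force'][2]-f0;print(z,round(s['clock'],2),s['tool_pos'],round(f,2))
    if f>14: break
manip.dwell(.2);print(manip.state()['contact_force'])
c=cams.capture('side');cv2.imwrite('pics/s2.png',cv2.resize(c['image'][200:320,200:360],None,fx=4,fy=4,interpolation=cv2.INTER_CUBIC))
```

```text
0.08 5.54 [ 0.5439 -0.005   0.0804] 0.12
0.076 5.89 [ 0.544  -0.005   0.0763] 2.27
0.072 6.24 [ 0.5439 -0.005   0.0722] 3.29
0.07 6.59 [ 0.5439 -0.005   0.0702] 4.22
0.069 6.94 [ 0.5439 -0.005   0.0692] 3.96
0.068 7.29 [ 0.5439 -0.005   0.0684] 5.97
0.067 7.64 [ 0.5439 -0.005   0.0683] 10.98
0.066 7.99 [ 0.544  -0.005   0.0682] 17.57
[-2.1801 -0.1251 18.0919]
```

View pics/s2.png

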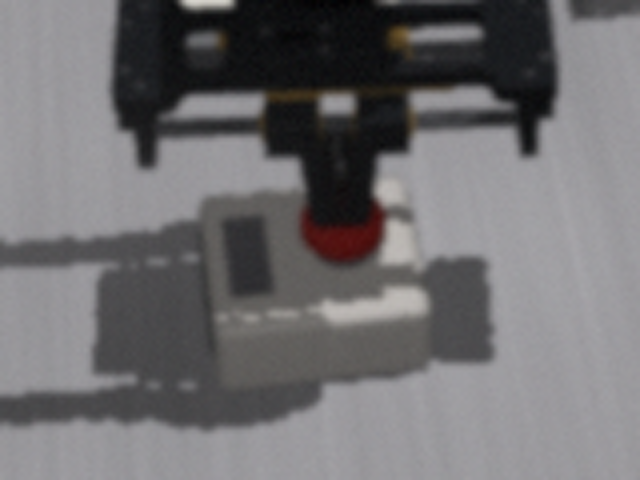

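The image shows the fingertips on the red head, pressed down. The tips stopped at z≈0.068 (80−12 mm) and the force climbed steeply there, so the plunger is at its stop. Now I release it, move over the tube and look.

Run:
```python
from h import *
from cell import manip,cams
np.set_printoptions(precision=4,suppress=True)
rv=rot([0,0,-1],RX)
manip.move_linear([.5435,-.005,.2],rate=.15)
manip.move_pose([.5375,-.289,.2],rv)
manip.set_gripper(0.055,20)
s=manip.state();c=cams.capture('wrist');cv2.imwrite('pics/w2.png',c['image'])
T=c['T_tool_cam'];print(T)
Rw=R.from_rotvec(s['tcp_rot']).as_matrix()
c['position']=s['tool_pos']+Rw@T[:3,3];c['orientation']=R.from_matrix(Rw@T[:3,:3]).as_rotvec()
np.savez('w2.npz',**{k:np.array(v) for k,v in c.items()})
print(s['clock'],s['tool_pos'],s['contact_force'],s['gripper_width'])
t=load('top1.npz')
print('green/teal tops',dep(t,460,218),dep(t,489,323))
```

```text
[[-0.0011 -0.2545  0.9671 -0.1456]
 [ 1.     -0.0004  0.001   0.0004]
 [ 0.0001  0.9671  0.2545 -0.0648]
 [ 0.      0.      0.      1.    ]]
11.3 [ 0.5375 -0.2891  0.2   ] [ 0.3234 -0.3148 -0.0585] 0.05475993807683388
green/teal tops [ 0.6293 -0.2566  0.1038] [ 0.4466 -0.3002  0.1047]
```

View pics/w2.png

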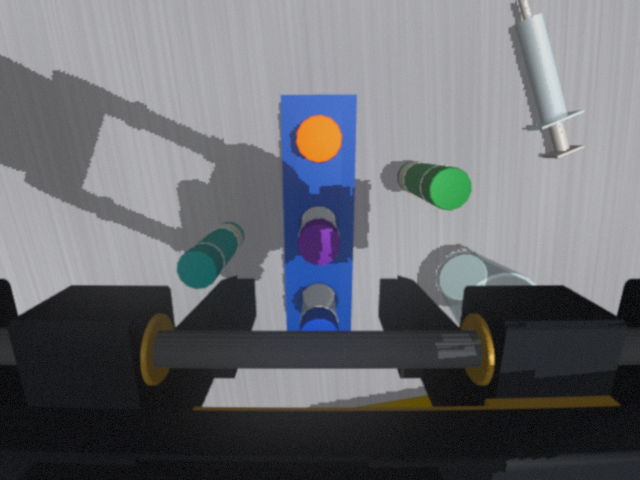

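Wrist view: the purple cap is at (319,242), the orange at (319,138), and the rack runs vertically, so the jaw direction is square to the row. Green and teal are clear of the fingers.

Run:
```python
from h import *
from cell import manip,inverse_kinematics as ik
np.set_printoptions(precision=4,suppress=True)
c=load('w2.npz');t=load('top1.npz')
print(atz(c,319,242,.113),atz(c,319,138,.113),dep(c,319,242))
print('beaker',atz(t,516,191,.085))
print(ik([.5365,-.289,.063],rot([0,0,-1],RX)))
```

```text
[ 0.5396 -0.2876  0.113 ] [ 0.5455 -0.2197  0.113 ] [ 0.5396 -0.2877  0.1126]
beaker [ 0.6797 -0.3667  0.085 ]
[-0.535   0.3051  1.9005  0.      0.936  -0.4473]
```

Run:
```python
from h import *
from cell import manip,cams
np.set_printoptions(precision=4,suppress=True)
P=[.5385,-.2882]
manip.move_linear([*P,.063],rate=.10)
s=manip.state();print(s['clock'],s['tool_pos'],s['contact_force'])
f0=s['contact_force']
manip.set_gripper(0.0,12)
s=manip.state();print(s['clock'],s['tool_pos'],s['contact_force']-f0,s['gripper_width'],s['moment'])
c=cams.capture('side');cv2.imwrite('pics/s3.png',cv2.resize(c['image'][280:480,200:460],None,fx=3,fy=3,interpolation=cv2.INTER_CUBIC))
```

```text
12.8667 [ 0.5391 -0.2886  0.0639] [ 0.6456 -0.1653 -1.0963]
13.3667 [ 0.5387 -0.2883  0.0633] [-1.1091  0.6899  1.9175] 0.029656552505396536 [-0.0554 -0.0852 -0.0302]
```

View pics/s3.png

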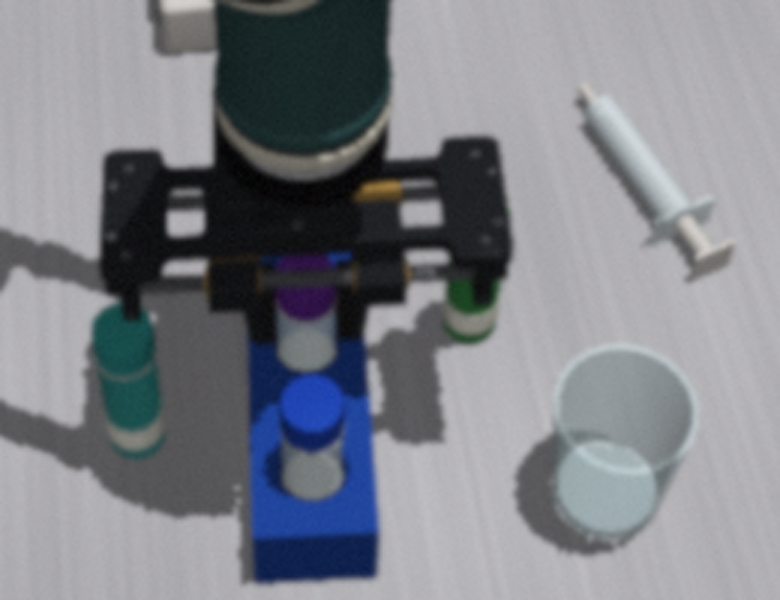

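The fingers hold the purple tube at a 29.7 mm opening, with no sideways push and the neighbours untouched. I'll raise the grip force and draw it straight up.

Run:
```python
from h import *
from cell import manip,cams
np.set_printoptions(precision=4,suppress=True)
manip.set_gripper(0.0,22)
p=manip.state()['tool_pos']
manip.move_linear([p[0],p[1],.12],rate=.08)
s=manip.state();print(s['clock'],s['tool_pos'],s['contact_force'],s['gripper_width'])
manip.move_linear([p[0],p[1],.27],rate=.15)
s=manip.state();print(s['clock'],s['tool_pos'],s['contact_force'],s['gripper_width'])
c=cams.capture('side');cv2.imwrite('pics/s4.png',c['image'])
```

```text
14.5 [ 0.5383 -0.288   0.1197] [-0.4664  0.9245 -0.7902] 0.029766000749338658
15.65 [ 0.538  -0.2879  0.2685] [-0.2768 -0.1814 -0.2986] 0.02966333753484824
```

View pics/s4.png

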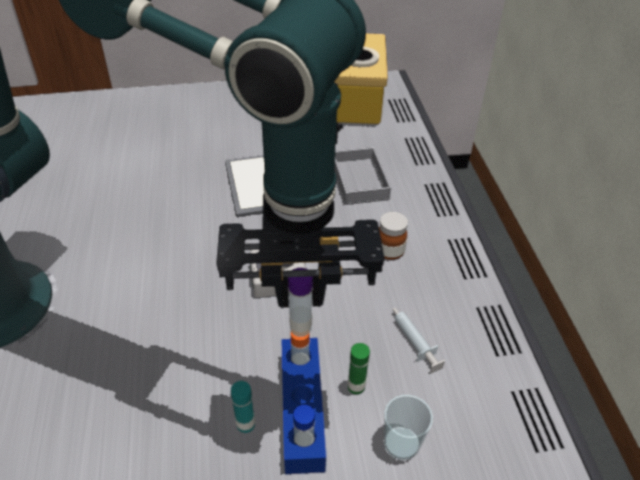

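The tube is clear of the rack and hangs straight. Next I tip it on the way to a waypoint above the panel.

Run:
```python
from h import *
from cell import manip,cams,inverse_kinematics as ik
np.set_printoptions(precision=4,suppress=True)
rv=rot([0,1,0],[0,0,-1])
print(ik([.5236,.2778,.3],rv),ik([.5236,.2778,.2],rv),manip.state()['joint_pos'])
manip.move_pose([.5236,.2778,.30],rv)
s=manip.state();print(s['clock'],s['tool_pos'],s['contact_force'],s['gripper_width'],s['joint_pos'])
for n in('side','top'):
    c=cams.capture(n);cv2.imwrite(f'pics/{n}5.png',c['image'])
```

```text
[-0.166   0.3297  2.1182  1.4427  1.6766  0.6869] [-0.166   0.5194  2.1174  1.4252  1.6508  0.4989] [-0.5321  0.1271  1.7114  0.      1.3059 -0.4445]
17.675 [0.524  0.2775 0.3002] [-0.4552 -0.0819 -0.9639] 0.02923489688495464 [-0.1664  0.3294  2.1174  1.4424  1.6764  0.6868]
```

View pics/side5.png

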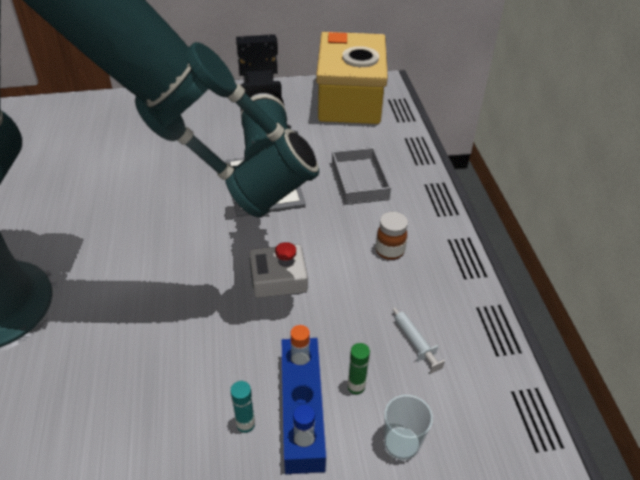

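View pics/top5.png

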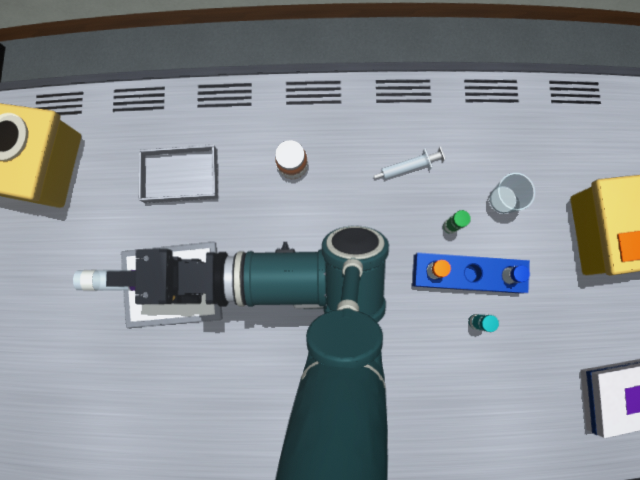

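Run:
```python
from h import *
from cell import manip,cams
np.set_printoptions(precision=4,suppress=True)
S=cams.capture('side');T=cams.capture('top')
for u,v in [(255,210),(262,205),(245,205),(240,195),(270,208),(235,185)]: print('side',u,v,dep(S,u,v))
for u,v in [(76,280),(85,280),(95,280),(103,280)]: print('top',u,v,dep(T,u,v))
print('end',atz(T,73,280,.3))
s=manip.state();w=cams.capture('wrist');cv2.imwrite('pics/w6.png',w['image'])
cv2.imwrite('pics/t6.png',cv2.resize(T['image'][225:335,60:260],None,fx=4,fy=4,interpolation=cv2.INTER_CUBIC))
```

```text
side 255 210 [ 0.4956 -0.1056  0.2685]
side 262 205 [ 0.5064 -0.1052  0.2767]
side 245 205 [ 0.4817 -0.1073  0.2813]
side 240 195 [ 0.4759 -0.098   0.2932]
side 270 208 [0.5332 0.1859 0.0128]
side 235 185 [ 0.4701 -0.0864  0.3031]
top 76 280 [0.5209 0.3275 0.3135]
top 85 280 [0.5209 0.3138 0.3134]
top 95 280 [0.5209 0.2986 0.3133]
top 103 280 [0.5208 0.2866 0.3135]
end [0.5214 0.3386 0.3   ]
```

View pics/t6.png

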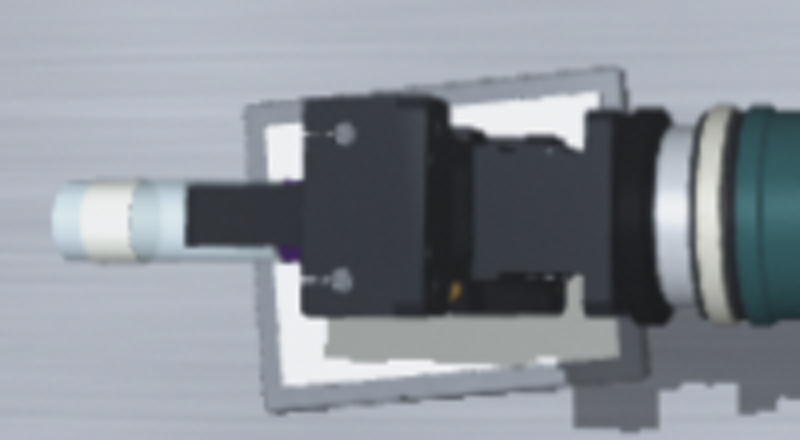

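View pics/w6.png

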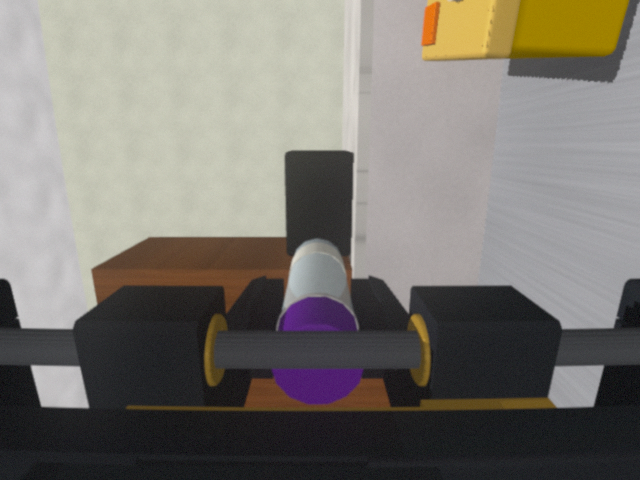

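The top view shows the tube level: its upper wall reads z=0.3132–0.3135 along its length, with its bottom end near y≈0.335. Its middle therefore sits 2–4 mm past the TCP, and the wrist has room to descend. I'll lower it to 20 cm.

Run:
```python
from h import *
from cell import manip,cams
np.set_printoptions(precision=4,suppress=True)
manip.move_linear([.5245,.2755,.201],rate=.08)
manip.dwell(.6)
s=manip.state();print(s['clock'],s['tool_pos'],s['contact_force'],s['gripper_width'],R.from_rotvec(s['tcp_rot']).as_matrix()[:,0],np.abs(s['joint_velocities']).max())
S=cams.capture('side');T=cams.capture('top')
cv2.imwrite('pics/s7.png',S['image']);cv2.imwrite('pics/t7.png',T['image'])
for u in range(84,116,3): print(u,dep(T,u,281))
```

```text
19.9167 [0.5245 0.2755 0.201 ] [ 0.2616 -0.5077 -0.4273] 0.02970691501968273 [ 0.  1. -0.] 0.003392618839471155
84 [ 0.5315  0.4607 -0.0007]
87 [0.5314 0.4528 0.0026]
90 [0.5314 0.446  0.0033]
93 [0.5315 0.4408 0.0007]
96 [0.5314 0.4338 0.0021]
99 [ 0.5315  0.4289 -0.0013]
102 [0.5232 0.3296 0.2161]
105 [0.5233 0.3254 0.214 ]
108 [0.5232 0.3195 0.2161]
111 [0.5232 0.3146 0.2158]
114 [0.5231 0.3094 0.2162]
```

View pics/t7.png

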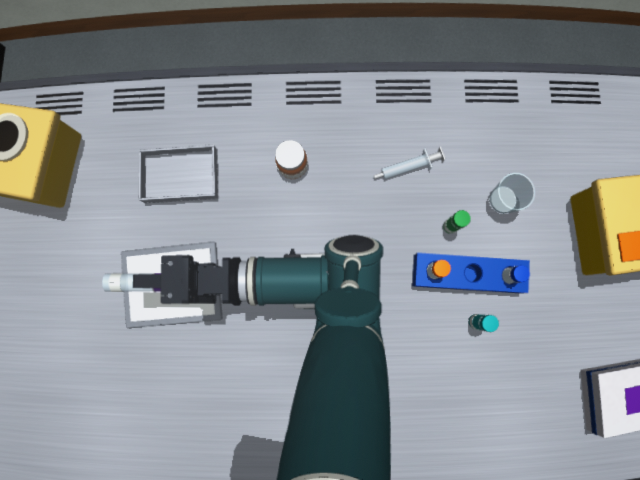

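View pics/s7.png

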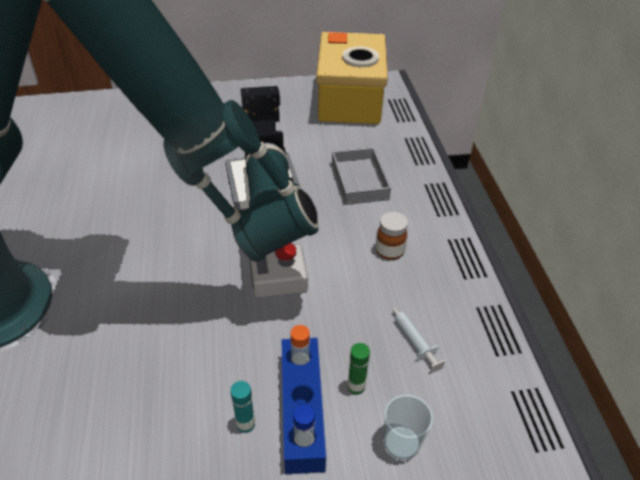

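The tube is level, with its bottom end at y≈0.331. That puts its middle at about (0.523, 0.278, 0.201), directly over the panel centre. The arm is still, nothing else has moved, and I'm handing in.

```bash
python3 -c "
from cell import manip,order
print(manip.state()['clock'],manip.state()['gripper_width']);print(order.close_job())"
```

```text
20.0167 0.029444970226686053
the job is handed in; nothing more can be done
None
```

The job is handed in at about 20 s of the 61 s allowed, with the purple-capped tube still held on its side over the light panel.

- **Timer:** I pressed the plunger until the fingertips stopped at z = 0.068 m. That is its full 12 mm of travel, and the force rose sharply there to about 18 N. I then let it spring back.
- **Tube:** I drew it straight up out of the middle well, tipped it level and lowered it over the panel.
- **Last checks:**
  - The middle of the tube is at about (0.523, 0.278, 0.201) m. I measured the panel centre at (0.524, 0.278).
  - The tube is level to within the depth camera's noise of about 2 mm.
  - The arm is still, and the fingers are holding at a 29.4–29.7 mm opening on the 30 mm tube.
  - In the last pictures, the other tubes and the rest of the objects look unmoved.
- **Disagreement:** The top camera put the tube about 3 mm closer to the robot in x than the wrist and side cameras did. I grasped close to the wrist camera's value, and the grip closed with only about 1 N of sideways force.

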